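# Shut the balance's draught shield and tare it with the empty beaker on the pan

### The arm

A 7-joint arm with a two-finger parallel gripper is mounted at the origin on a cart in front of the work surface, level with it; the furniture and walls round the work are solid. World frame = base frame: x ahead of the robot, y to its left, z up, the work surface at z = 0. Lengths are in m, angles in rad, forces in N, time in s.
With the tool pointing down it reaches from about 0.4 to 0.85 m from the base axis. Payload 6.9 kg.
Tool frame: the origin (TCP) lies at the very end of the fingers, on their centre line; the grasp point (between the pads) lies 19 mm behind it; z points along the fingers, y is the line along which they close (so a half turn about z gives the same grasp; the last joint's range is limited). The gripper opens to 85 mm and grips with 20 to 120 N. Pads are 22 mm wide; open, the fingers measure 114 mm over their backs; the gripper's body (76 mm by 85 mm) begins 54 mm behind the grasp point. The pads swing forward as they close: fully open they stand 13 mm farther back than shut.
Start: joints at [-1.093, 0.507, -0.238, 1.5, 0.126, 1.149, -0.155], TCP at [0.227, 0.582, 0.231] pointing down, gripper open.
Joint ranges: [-3.08, 3.08], [-0.24, 2.05], [-1.43, 1.35], [0, 2.5], [-1.52, 4.66], [0.17, 1.96], [-2.89, 2.89]. Speed limits (rad/s): [2.39, 2.39, 3.14, 3.14, 3.14, 3.14, 3.14].

### API

Orientations are given as a 3x3 rotation matrix whose columns are the frame's x, y, z axes.
In Python, from rig import manip gives the robot as it stands.
- The arm moves only by the tool play_rows, never from a script. Its argument "moves" is a list of rows, each an object of numbers: "dx", "dy", "dz": the shift along the world's x, y, z in mm; "rx", "ry", "rz": the turn, a rotation vector about the world's x, y, z in rad; "fingers": the finger opening in mm, from 0 to 85.4. In form: [{"dx": .., "dy": .., "dz": .., "rx": .., "ry": .., "rz": .., "fingers": ..}, ...]. A call has 1 to 20 rows; each row is the pose to reach, as a shift and turn from the pose commanded when the call began; what a row does not reach only later rows make up. A row lasts 1/12 s, in which the tool goes at most 41.7 mm and 7.16 degrees, less where a joint would pass 70% of its speed; a pose out of reach is approached as far as the arm can. A call with a gripper value outside its range is refused whole. The fingers move at their own pace and stop on an object; "grip_force" is the grip in N (left out, the last holds). Time passes only in rows, so rows that repeat a pose let the fingers close. It gives the time, the measured TCP pose, the force, the opening and the grip force at its end, in the units of the state.
- manip.sense(): the state, without advancing time (a new reading comes with each control period).
- manip.grab_frame(name): name is "side" or "top" or "wrist"; returns a dict with "color" (384x512x3 uint8, red, green, blue), "range_z" (384x512 float32, m along the optical axis (not along the pixel's ray), 0 where there is no reading), "intrinsics" (3x3 intrinsics, pixels), "R" (3x3) and "t" (3): a world point X has camera coordinates R X + t; the wrist camera has in their place "T_tool_cam" (4x4, takes a point from camera to tool coordinates, whose origin is the TCP and whose axes are the flange's). Camera axes: x right, y down, z forward; pixel columns grow to the right and rows downward; lengths in m; the calibration is good to about 2 mm. A picture is of the moment at which its call begins: read the wrist's pose just before it.
- manip.finish_job(): hands the job in; it is judged then, once.
Trained networks look in the newest picture that a camera, given by its name, has taken for a name from the list of things; names that differ only in an ending like _2 or _b are one class to them, and where a whole thing is asked for, a point or a joint stands for the part that bears it (a point fixed in the world has none). Each returns a list of dicts, best first, with "conf" (0 to 1); they miss things now and then, are a little off and sometimes report something else, mostly with a low value. They report only what shows in the picture. A call takes as long as a camera call.
- manip.search_frame(query, camera): "position" ([column, row] in pixels, amid what is visible of it).
- manip.mark_of(query, camera): "position" ([column, row] in pixels: a listed point, or the origin of a listed thing).
The state is a dict: "t": time; "joint_positions": joint angles; "joint_vel": joint speeds; "joint_efforts": joint torques, N m; "ee_pos": TCP position; "tcp_rot": TCP orientation; "ft_force": force on the tool from outside, world axes, zero at the start; "ft_torque": the same for the moment, N m; "finger_gap": finger opening in m; "gripper_force": force on a finger pad.
Only numpy, scipy, OpenCV 4.12 (cv2) and the standard library are available. Lean on these libraries where they do the work, as an engineer would, in place of code of your own. Each camera call takes 0.05 s, during which the arm holds its last target. There are 200 camera calls.

### The job

An empty beaker stands on the pan of the laboratory balance, ready to be tared, but the sliding glass pane on the balance's right-hand side was left open. With the fingertips, push the pane's small round knob towards the front of the balance until the pane is fully shut; only then press the large tare key, at the right of the front panel, lightly until it goes down, and let it come back up. Be gentle with the balance, do not press the four small keys of the panel, and leave the beaker and the small weight, vial and bottle that stand on the worktop to the right of the balance where they are.

Things in the scene. Friction and masses are not known exactly. Their poses are not given: they have to be found in the camera images.
- balance: Fixed laboratory balance, 408 (x) x 255 (y) x 289 mm high. Origin on the worktop under its middle; own x to its back, y to its left, z up; panel faces -x. Glass shield: x -80 to 164, y -118 to 118, lid (fixed) top at z 289 mm. Before it the body slopes down 18 degrees, from x -109, z 74 to x -218, z 38: display left, four small keys below it, tare key right. Pan top z 93.
- balance_side_door (a joint): Front glass pane on the balance's right (-y) side, slides along the balance's x: 0 = fully shut (forward), grows in m as it stands open (back), at most 0.102. Slides freely (under 2 N) and stays where it is left. The pane is 114 mm long, 199 mm high, 3 mm thick, its outside at y -118 mm.
- door_knob (a point): Centre of the round knob of the pane: 20 mm across, stands 15 mm out from the pane (balance y -118 to -133 mm), 178 mm above the worktop. It moves with the pane; when shut it lies at balance x -36, y -126 mm. To shut the pane it is pushed along the balance's -x. The way along the pane beside, behind and above it is clear.
- balance_tare_key (a joint): Large rectangular tare key, 31 mm (along the slope) x 43 mm (along y), at the right of the front panel, standing 8 mm proud of it. 0 = up; travels 1.8 mm (0.0018) straight into the slope, sprung: 4.5 N at 1 mm, 7.6 N fully down; springs back when released.
- tare_key_top (a point): Centre of the tare key's top face, at balance x -163, y -71, z 65 mm. The face slopes up to the back: its outward normal is (-0.313, 0, 0.950) in the balance's frame, and the key travels against this normal.
- small_key_1 (a joint): Small light grey function key 1 of four (1 is the leftmost), 23 x 13 mm, at balance x -192, y 87 mm, its top about 55 mm above the worktop; 0 = up, travels 1.5 mm (0.0015) on a light spring (about 5 N fully down). Not to be pressed.
- small_key_2 (a joint): Small light grey function key 2 of four (1 is the leftmost), 23 x 13 mm, at balance x -192, y 59 mm, its top about 55 mm above the worktop; 0 = up, travels 1.5 mm (0.0015) on a light spring (about 5 N fully down). Not to be pressed.
- small_key_3 (a joint): Small light grey function key 3 of four (1 is the leftmost), 23 x 13 mm, at balance x -192, y 31 mm, its top about 55 mm above the worktop; 0 = up, travels 1.5 mm (0.0015) on a light spring (about 5 N fully down). Not to be pressed.
- small_key_4 (a joint): Small light grey function key 4 of four (1 is the leftmost), 23 x 13 mm, at balance x -192, y 3 mm, its top about 55 mm above the worktop; 0 = up, travels 1.5 mm (0.0015) on a light spring (about 5 N fully down). Not to be pressed.
- beaker: Empty clear beaker with pouring lip, 64 x 70 x 76 mm high, 12 g, standing loose on the pan inside the shield. Origin at the centre of its underside. Stays where it is.
- cal_weight: Light grey metal calibration weight with a knob on top, 27 mm across, 48 mm high, standing loose on the worktop to the right of the balance. Origin under its centre. Stays where it is.
- vial: Small glass vial with screw cap, 25 mm across, 51 mm high, standing loose to the right of the balance. Origin under its centre. Stays where it is.
- bottle: Amber reagent bottle with black cap, 41 mm across, 97 mm high, standing loose to the right of the balance. Origin under its centre. Stays where it is.

How it is judged:
By the outcome, as a careful person would: the job done as asked, in the order asked, and still so for the second after the job is handed in, with the robot touching nothing.
It also fails if it takes over 51 s, if anything falls off the work surface, if the arm or the gripper's body presses on something with over 40 N, if the wrist force passes 120 N, or if a joint passes its speed limit or range.

## Working session

There is one attempt and no reset: what is moved stays moved. The work goes in short steps, Python scripts to look and compute and a tool call to move; the robot and the scene stay as the last step left them, time stands still between calls to the robot, and variables do not carry over. Pictures are saved under pics/ and viewed, at most 10 in all, crops included, and the job is handed in when it is done.

Besides the shell and the picture viewer there is one more tool, called after ">>>" as a command line: name --argument value ..., lists and objects as JSON in quotes. play_rows: Moves the arm, as the interface text tells. Its arguments: {"type":"object","properties":{"moves":{"type":"array","items":{"type":"object","properties":{"dx":{"type":"number"},"dy":{"type":"number"},"dz":{"type":"number"},"rx":{"type":"number"},"ry":{"type":"number"},"rz":{"type":"number"},"fingers":{"type":"number"}}}},"grip_force":{"type":"number"}},"required":["moves"]}

```bash
mkdir -p pics
cat > h.py <<'E'
import numpy as np, cv2
from rig import manip
def world(f,p,r=2):
    c,w=int(round(p[0])),int(round(p[1]))
    z=f["range_z"][max(w-r,0):w+r+1,max(c-r,0):c+r+1]; z=z[z>0]
    if z.size==0: return None
    z=np.median(z); K=f["intrinsics"]
    X=z*np.linalg.inv(K)@np.array([p[0],p[1],1])
    return f["R"].T@(X-f["t"])
E
python3 - <<'E'
from h import *
np.set_printoptions(precision=3,suppress=True)
s=manip.sense(); print(s["t"],s["ee_pos"],s["tcp_rot"],s["ft_force"])
ims=[]
for cam in ("side","top"):
    f=manip.grab_frame(cam); ims.append(f["color"])
    print(cam,"campos",-f["R"].T@f["t"], "axis",f["R"][2])
    for q in ["balance","door_knob","tare_key_top","small_key_1","small_key_4","beaker","cal_weight","vial","bottle"]:
        for m in manip.mark_of(q,cam)[:2 if 'key' not in q else 4]:
            print(q,m["conf"],np.array(m["position"]),world(f,m["position"]))
cv2.imwrite("pics/a.png",cv2.cvtColor(cv2.resize(np.vstack(ims),(450,600)) if 0 else np.hstack(ims),cv2.COLOR_RGB2BGR)[:, :])
im=cv2.imread("pics/a.png");cv2.imwrite("pics/a.png",cv2.resize(im,(800,300)))
for i,n in enumerate(("side","top")): cv2.imwrite(f"pics/{n}0.png",cv2.cvtColor(ims[i],cv2.COLOR_RGB2BGR))
E
```

```text
0.0 [0.227 0.582 0.23 ] [[-0.932  0.363 -0.001]
 [ 0.363  0.932 -0.002]
 [ 0.    -0.002 -1.   ]] [ 0.525 -0.515 -0.105]
side campos [-0.01  -0.734  0.597] axis [ 0.49   0.759 -0.43 ]
balance 0.76 [265.7 212.8] [0.561 0.115 0.066]
door_knob 0.93 [286.9 171.8] [0.611 0.09  0.182]
door_knob 0.68 [261.7 210.5] [0.551 0.12  0.074]
tare_key_top 0.68 [210.3 212.6] [0.44  0.207 0.063]Traceback (most recent call last):
  File "<stdin>", line 9, in <module>
ValueError: it knows: balance, beaker, bottle, cal_weight, door_knob, tare_key_top, vial
```

Run:
```python
from h import *
np.set_printoptions(precision=3,suppress=True)
for cam in ("side","top"):
    f=manip.grab_frame(cam)
    cv2.imwrite(f"pics/{cam}0.png",cv2.cvtColor(f["color"],cv2.COLOR_RGB2BGR))
    print(cam,"campos",-f["R"].T@f["t"], "axis",f["R"][2])
    for q in ["balance","door_knob","tare_key_top","beaker","cal_weight","vial","bottle"]:
        for m in manip.mark_of(q,cam)[:2]:
            print(q,m["conf"],np.array(m["position"]),world(f,m["position"]))
```

```text
side campos [-0.01  -0.734  0.597] axis [ 0.49   0.759 -0.43 ]
balance 0.56 [263.7 214.8] [0.554 0.116 0.062]
door_knob 0.61 [286.  174.8] [0.608 0.09  0.174]
tare_key_top 0.43 [214.2 210.2] [0.453 0.21  0.065]
beaker 0.74 [279.9 181.5] [0.603 0.109 0.15 ]
cal_weight 0.73 [264.2 267.9] [ 0.459 -0.027  0.008]
vial 0.77 [329.7 285.3] [ 0.544 -0.166  0.007]
bottle 0.59 [305.6 258. ] [ 0.558 -0.061  0.018]
top campos [0.407 0.149 1.186] axis [ 0.116 -0.025 -0.993]
balance 0.66 [222.  166.6] [0.58  0.209 0.285]
tare_key_top 0.45 [302.8 216.4] [ 0.465 -0.026  0.044]
tare_key_top 0.43 [224.8 225.8] [0.44  0.216 0.062]
vial 0.56 [342.3 194.5] [ 0.531 -0.153  0.046]
bottle 0.53 [307.2 182.5] [ 0.567 -0.039  0.074]
```

View pics/side0.png

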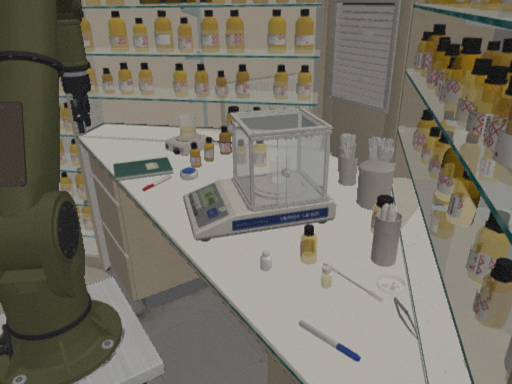

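View pics/top0.png

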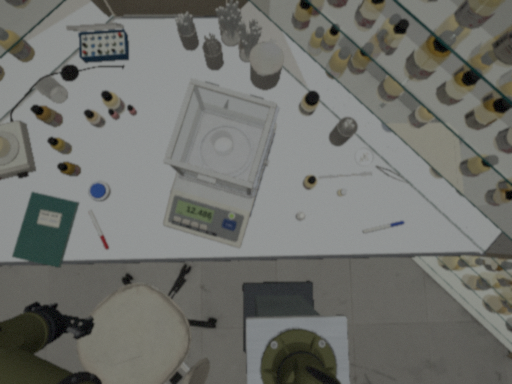

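The side view shows the balance at about (260,170), with the pane frame standing open. The cal weight is at (265,262), the bottle at (309,245) and the vial at (327,277). In the top view the shield is around (222,135), the blue tare key is at (230,220), and the balance is turned slightly.

Run:
```python
from h import *
np.set_printoptions(precision=3,suppress=True)
f=manip.grab_frame("top")
v,u=np.mgrid[0:384,0:512]; z=f["range_z"]; K=f["intrinsics"]
X=np.stack([(u-K[0,2])/K[0,0]*z,(v-K[1,2])/K[1,1]*z,z],-1)-f["t"]; W=X@f["R"]
roi=(u>150)&(u<290)&(v>70)&(v<255)&(z>0)
def rect(m,n):
    p=(W[m][:,:2]*1000).astype(np.float32); r=cv2.minAreaRect(p); print(n,len(p),r); print(cv2.boxPoints(r))
lid=roi&(W[...,2]>.27)&(W[...,2]<.305); rect(lid,"lid")
body=(roi&(W[...,2]>.025)).astype(np.uint8)
n,l,st,_=cv2.connectedComponentsWithStats(body); k=1+np.argmax(st[1:,4]); rect(l==k,"body")
hsv=cv2.cvtColor(f["color"],cv2.COLOR_RGB2HSV)
b=roi&(hsv[...,0]>100)&(hsv[...,0]<130)&(hsv[...,1]>90)&(v>205)&(u>215)&(u<245)
print("blue",b.sum(),u[b].mean(),v[b].mean(),W[b].mean(0))
s=manip.grab_frame("side"); c=cv2.cvtColor(s["color"],cv2.COLOR_RGB2BGR)[95:250,170:350]
cv2.imwrite("pics/side_crop.png",cv2.resize(c,None,fx=4,fy=3.8,interpolation=cv2.INTER_CUBIC)[:600])
```

```text
lid 8541 ((660.5428466796875, 209.13726806640625), (237.85321044921875, 247.5657196044922), 72.5760498046875)
[[506.828 132.733]
 [743.035  58.602]
 [814.257 285.541]
 [578.051 359.672]]
body 13657 ((599.0088500976562, 228.5674591064453), (261.21905517578125, 410.5627746582031), 71.14103698730469)
[[362.529 171.325]
 [751.052  38.614]
 [835.488 285.81 ]
 [446.966 418.521]]
blue 93 228.70967741935485 224.1505376344086 [0.444 0.204 0.065]
```

View pics/side_crop.png

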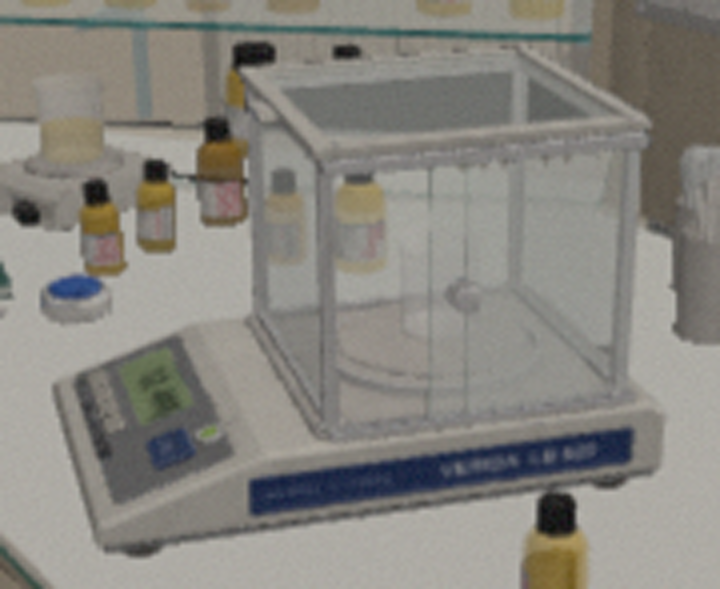

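The knob fits the model. The balance origin is about (618,222) mm with yaw about -18.2°, and the pane is open about 70 mm. I'll raise the arm, swing over the balance to its right side and tilt the tool towards the pane.

>>> play_rows --moves '[{"dz":40,"fingers":0},{"dz":80,"fingers":0},{"dz":120,"fingers":0},{"dz":160,"fingers":0},{"dx":20,"dy":-30,"dz":190,"fingers":0},{"dx":45,"dy":-64,"dz":190,"fingers":0},{"dx":68,"dy":-97,"dz":190,"fingers":0},{"dx":91,"dy":-130,"dz":190,"fingers":0},{"dx":115,"dy":-163,"dz":190,"fingers":0},{"dx":138,"dy":-196,"dz":190,"fingers":0},{"dx":161,"dy":-229,"dz":190,"fingers":0},{"dx":184,"dy":-262,"dz":190,"fingers":0},{"dx":207,"dy":-295,"dz":190,"fingers":0},{"dx":230,"dy":-328,"dz":190,"fingers":0},{"dx":253,"dy":-361,"dz":190,"fingers":0},{"dx":276,"dy":-394,"dz":190,"fingers":0},{"dx":300,"dy":-427,"dz":190,"fingers":0},{"dx":323,"dy":-460,"dz":190,"fingers":0},{"dx":346,"dy":-493,"dz":190,"fingers":0},{"dx":369,"dy":-526,"dz":190,"fingers":0}]'

```text
validation failed for argument at $.mo...
```

>>> play_rows --moves '[{"dx":0,"dy":0,"dz":40,"rx":0,"ry":0,"rz":0,"fingers":0},{"dx":0,"dy":0,"dz":80,"rx":0,"ry":0,"rz":0,"fingers":0}]'

```text
t: 1.27
ee_pos: [0.2267, 0.5809, 0.31]
tcp_rot: [[-0.932, 0.363, -0.002], [0.363, 0.932, -0.006], [-0.0, -0.006, -1.0]]
ft_force: [0.9, 1.4, 0.2]
finger_gap: 0.0637
gripper_force: 0.0
```

>>> play_rows --moves '[{"dx":0,"dy":0,"dz":40,"rx":0,"ry":0,"rz":0,"fingers":0},{"dx":0,"dy":0,"dz":80,"rx":0,"ry":0,"rz":0,"fingers":0},{"dx":20,"dy":-30,"dz":100,"rx":0,"ry":0,"rz":0,"fingers":0},{"dx":44,"dy":-63,"dz":100,"rx":0,"ry":0,"rz":0,"fingers":0},{"dx":67,"dy":-96,"dz":100,"rx":0,"ry":0,"rz":0,"fingers":0},{"dx":90,"dy":-129,"dz":100,"rx":0,"ry":0,"rz":0,"fingers":0},{"dx":114,"dy":-162,"dz":100,"rx":0,"ry":0,"rz":0,"fingers":0},{"dx":137,"dy":-195,"dz":100,"rx":0,"ry":0,"rz":0,"fingers":0},{"dx":160,"dy":-228,"dz":100,"rx":0,"ry":0,"rz":0,"fingers":0},{"dx":184,"dy":-261,"dz":100,"rx":0,"ry":0,"rz":0,"fingers":0},{"dx":207,"dy":-294,"dz":100,"rx":0,"ry":0,"rz":0,"fingers":0},{"dx":230,"dy":-327,"dz":100,"rx":0,"ry":0,"rz":0,"fingers":0},{"dx":254,"dy":-360,"dz":100,"rx":0,"ry":0,"rz":0,"fingers":0},{"dx":277,"dy":-393,"dz":100,"rx":0,"ry":0,"rz":0,"fingers":0},{"dx":300,"dy":-426,"dz":100,"rx":0,"ry":0,"rz":0,"fingers":0},{"dx":324,"dy":-459,"dz":100,"rx":0,"ry":0,"rz":0,"fingers":0}]'

```text
t: 2.6
ee_pos: [0.5517, 0.1215, 0.4117]
tcp_rot: [[-0.932, 0.363, 0.001], [0.363, 0.932, 0.0], [-0.001, 0.0, -1.0]]
ft_force: [0.6, 0.8, -0.3]
finger_gap: -0.0001
gripper_force: 0.0
```

>>> play_rows --moves '[{"dx":20,"dy":-30,"dz":0,"rx":0.08,"ry":-0.026,"rz":0,"fingers":0},{"dx":40,"dy":-60,"dz":0,"rx":0.17,"ry":-0.056,"rz":0,"fingers":0},{"dx":60,"dy":-90,"dz":0,"rx":0.28,"ry":-0.09,"rz":0.01,"fingers":0},{"dx":80,"dy":-115,"dz":0,"rx":0.38,"ry":-0.125,"rz":0.03,"fingers":0},{"dx":80,"dy":-115,"dz":0,"rx":0.48,"ry":-0.16,"rz":0.05,"fingers":0},{"dx":80,"dy":-115,"dz":0,"rx":0.58,"ry":-0.19,"rz":0.05,"fingers":0},{"dx":80,"dy":-115,"dz":0,"rx":0.67,"ry":-0.22,"rz":0.05,"fingers":0},{"dx":80,"dy":-115,"dz":0,"rx":0.75,"ry":-0.245,"rz":0.05,"fingers":0},{"dx":80,"dy":-115,"dz":0,"rx":0.75,"ry":-0.245,"rz":0.05,"fingers":0}]'

```text
t: 3.35
ee_pos: [0.6305, 0.0038, 0.4081]
tcp_rot: [[-0.95, 0.237, 0.204], [0.312, 0.663, 0.681], [0.026, 0.71, -0.704]]
ft_force: [-0.2, -1.9, -0.7]
finger_gap: -0.0002
gripper_force: 0.0
```

Run:
```python
from h import *
np.set_printoptions(precision=3,suppress=True)
s=manip.sense(); print(s["t"],s["ee_pos"],s["tcp_rot"],s["joint_positions"],s["ft_force"])
R,p=s["tcp_rot"],np.array(s["ee_pos"])
f=manip.grab_frame("wrist"); T=f["T_tool_cam"]
for q in ("door_knob","balance"):
  for m in manip.mark_of(q,"wrist")[:2]:
    c,r=m["position"]; z=f["range_z"][int(r)-2:int(r)+3,int(c)-2:int(c)+3]; z=np.median(z[z>0])
    X=z*np.linalg.inv(f["intrinsics"])@np.array([c,r,1]); print(q,m["conf"],c,r,np.array(R)@(T[:3,:3]@X+T[:3,3])+p)
g=manip.grab_frame("side")
for m in manip.mark_of("door_knob","side")[:2]: print("side",m["conf"],m["position"],world(g,m["position"]))
cv2.imwrite("pics/b.png",cv2.resize(cv2.cvtColor(np.vstack([f["color"],g["color"]]),cv2.COLOR_RGB2BGR),(400,600)))
```

```text
3.35 [0.631 0.004 0.408] [[-0.95   0.237  0.204]
 [ 0.312  0.663  0.681]
 [ 0.026  0.71  -0.704]] [ 0.444  0.43  -0.122  1.429 -0.754  1.391  1.757] [-0.175 -1.923 -0.736]
door_knob 0.81 172.7 141.1 [0.609 0.092 0.187]
door_knob 0.29 155.6 11.0 [0.444 0.206 0.066]
balance 0.95 184.3 120.5 [0.608 0.179 0.083]
side 0.96 [288.8, 173.6] [0.617 0.09  0.176]
```

View pics/b.png

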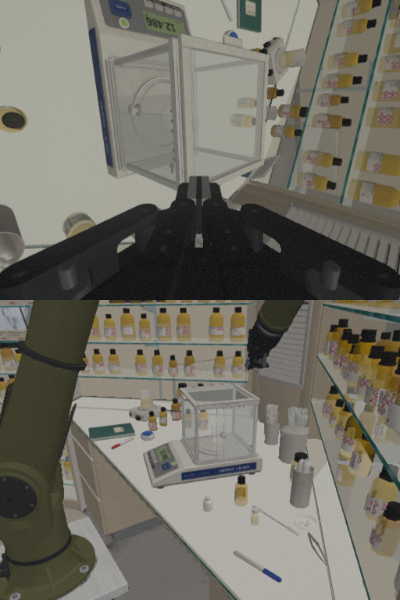

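The wrist view confirms the knob at about (173,141), world (611,91,182) mm. Next I go down beside the pane behind the knob, then in.

>>> play_rows --moves '[{"dx":0,"dy":0,"dz":-40,"rx":0,"ry":0,"rz":0,"fingers":0},{"dx":0,"dy":0,"dz":-80,"rx":0,"ry":0,"rz":0,"fingers":0},{"dx":0,"dy":0,"dz":-120,"rx":0,"ry":0,"rz":0,"fingers":0},{"dx":0,"dy":0,"dz":-160,"rx":0,"ry":0,"rz":0,"fingers":0},{"dx":0,"dy":0,"dz":-200,"rx":0,"ry":0,"rz":0,"fingers":0},{"dx":0,"dy":0,"dz":-225,"rx":0,"ry":0,"rz":0,"fingers":0},{"dx":0,"dy":0,"dz":-240,"rx":0,"ry":0,"rz":0,"fingers":0},{"dx":7,"dy":20,"dz":-240,"rx":0,"ry":0,"rz":0,"fingers":0},{"dx":13,"dy":40,"dz":-240,"rx":0,"ry":0,"rz":0,"fingers":0},{"dx":18,"dy":54,"dz":-240,"rx":0,"ry":0,"rz":0,"fingers":0},{"dx":20,"dy":62,"dz":-240,"rx":0,"ry":0,"rz":0,"fingers":0},{"dx":22,"dy":68,"dz":-240,"rx":0,"ry":0,"rz":0,"fingers":0},{"dx":22,"dy":68,"dz":-240,"rx":0,"ry":0,"rz":0,"fingers":0},{"dx":22,"dy":68,"dz":-240,"rx":0,"ry":0,"rz":0,"fingers":0}]'

```text
t: 4.77
ee_pos: [0.6532, 0.0759, 0.1715]
tcp_rot: [[-0.952, 0.229, 0.203], [0.305, 0.667, 0.679], [0.02, 0.709, -0.705]]
ft_force: [0.2, 0.2, -0.6]
finger_gap: -0.0003
gripper_force: 0.0
```

Run:
```python
from h import *
np.set_printoptions(precision=3,suppress=True)
s=manip.sense(); print(s["t"],s["ee_pos"],s["ft_force"])
f=manip.grab_frame("wrist");g=manip.grab_frame("side")
a=cv2.resize(f["color"][:, :],(512,300)); b=cv2.resize(g["color"][95:250,200:380],(512,300),interpolation=cv2.INTER_CUBIC)
cv2.imwrite("pics/c.png",cv2.cvtColor(np.vstack([a,b]),cv2.COLOR_RGB2BGR))
```

```text
4.7667 [0.653 0.076 0.171] [ 0.162  0.161 -0.616]
```

View pics/c.png

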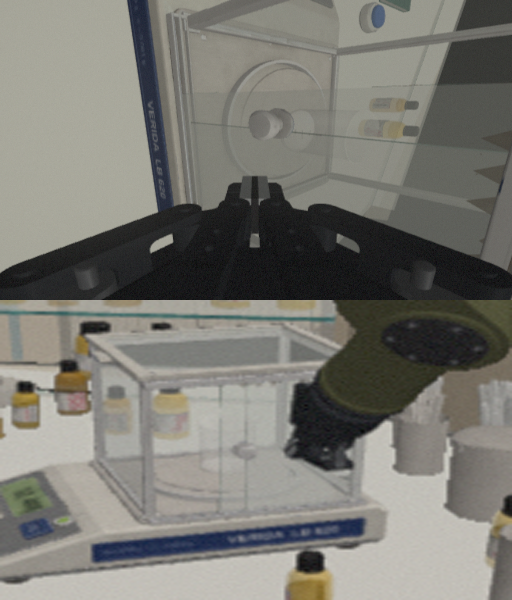

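The wrist view shows the knob at (263,123), straight ahead of the closed fingertips at (255,185). I push along -x of the balance.

>>> play_rows --moves '[{"dx":-9,"dy":3,"dz":-1,"rx":0,"ry":0,"rz":0,"fingers":0},{"dx":-15,"dy":4,"dz":-2,"rx":0,"ry":0,"rz":0,"fingers":0},{"dx":-20,"dy":6,"dz":-2,"rx":0,"ry":0,"rz":0,"fingers":0},{"dx":-25,"dy":7.5,"dz":-2,"rx":0,"ry":0,"rz":0,"fingers":0},{"dx":-30,"dy":9,"dz":-2,"rx":0,"ry":0,"rz":0,"fingers":0},{"dx":-36,"dy":11,"dz":-2,"rx":0,"ry":0,"rz":0,"fingers":0},{"dx":-42,"dy":13,"dz":-2,"rx":0,"ry":0,"rz":0,"fingers":0},{"dx":-48,"dy":15,"dz":-2,"rx":0,"ry":0,"rz":0,"fingers":0},{"dx":-54,"dy":17,"dz":-2,"rx":0,"ry":0,"rz":0,"fingers":0},{"dx":-60,"dy":19,"dz":-2,"rx":0,"ry":0,"rz":0,"fingers":0},{"dx":-65,"dy":20.5,"dz":-2,"rx":0,"ry":0,"rz":0,"fingers":0},{"dx":-68,"dy":21.5,"dz":-2,"rx":0,"ry":0,"rz":0,"fingers":0},{"dx":-70,"dy":22,"dz":-2,"rx":0,"ry":0,"rz":0,"fingers":0}]'

```text
t: 5.95
ee_pos: [0.5826, 0.0985, 0.1694]
tcp_rot: [[-0.952, 0.229, 0.202], [0.305, 0.667, 0.68], [0.021, 0.709, -0.705]]
ft_force: [-0.2, -0.8, 0.4]
finger_gap: -0.0001
gripper_force: 0.3
```

Run:
```python
from h import *
np.set_printoptions(precision=3,suppress=True)
s=manip.sense(); print(s["t"],s["ee_pos"],s["ft_force"])
f=manip.grab_frame("wrist");g=manip.grab_frame("side")
for m in manip.mark_of("door_knob","side")[:2]: print("side",m["conf"],m["position"],world(g,m["position"]))
a=cv2.resize(f["color"][:, :],(512,300)); b=cv2.resize(g["color"][95:250,200:380],(512,300),interpolation=cv2.INTER_CUBIC)
cv2.imwrite("pics/d.png",cv2.cvtColor(np.vstack([a,b]),cv2.COLOR_RGB2BGR))
```

```text
5.95 [0.583 0.099 0.169] [-0.182 -0.791  0.365]
side 0.89 [270.8, 176.8] [0.569 0.103 0.173]
```

View pics/d.png

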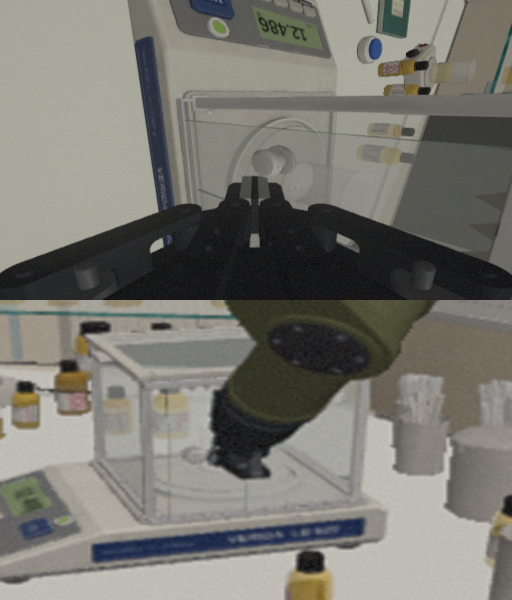

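The pane is following, with the knob now ahead of the tips. I continue in small steps.

>>> play_rows --moves '[{"dx":-4,"dy":1.2,"dz":0,"rx":0,"ry":0,"rz":0,"fingers":0},{"dx":-8,"dy":2.5,"dz":0,"rx":0,"ry":0,"rz":0,"fingers":0},{"dx":-12,"dy":3.8,"dz":0,"rx":0,"ry":0,"rz":0,"fingers":0},{"dx":-15,"dy":4.8,"dz":0,"rx":0,"ry":0,"rz":0,"fingers":0},{"dx":-16,"dy":5.2,"dz":0,"rx":0,"ry":0,"rz":0,"fingers":0},{"dx":-16,"dy":5.2,"dz":0,"rx":0,"ry":0,"rz":0,"fingers":0}]'

```text
t: 6.6
ee_pos: [0.5666, 0.1036, 0.1693]
tcp_rot: [[-0.952, 0.229, 0.202], [0.305, 0.667, 0.68], [0.021, 0.709, -0.705]]
ft_force: [0.2, 0.4, -0.5]
finger_gap: -0.0001
gripper_force: 0.0
```

>>> play_rows --moves '[{"dx":-1,"dy":0.3,"dz":0,"rx":0,"ry":0,"rz":0,"fingers":0},{"dx":-2,"dy":0.6,"dz":0,"rx":0,"ry":0,"rz":0,"fingers":0},{"dx":-2,"dy":0.6,"dz":0,"rx":0,"ry":0,"rz":0,"fingers":0}]'

```text
t: 6.85
ee_pos: [0.5653, 0.1039, 0.1693]
tcp_rot: [[-0.952, 0.229, 0.203], [0.306, 0.667, 0.68], [0.021, 0.709, -0.705]]
ft_force: [0.7, -0.1, 0.3]
finger_gap: 0.0002
gripper_force: 0.4
```

>>> play_rows --moves '[{"dx":-1,"dy":0.3,"dz":0,"rx":0,"ry":0,"rz":0,"fingers":0},{"dx":-2,"dy":0.6,"dz":0,"rx":0,"ry":0,"rz":0,"fingers":0},{"dx":-2,"dy":0.6,"dz":0,"rx":0,"ry":0,"rz":0,"fingers":0}]'

```text
t: 7.1
ee_pos: [0.5648, 0.1038, 0.1695]
tcp_rot: [[-0.951, 0.23, 0.206], [0.308, 0.667, 0.679], [0.018, 0.709, -0.705]]
ft_force: [5.9, -0.0, -1.6]
finger_gap: -0.0001
gripper_force: 2.8
```

The TCP has stalled with about 6 N, right where the shut position is predicted, so the pane is against its stop. I back off, retreat, and check with a picture.

>>> play_rows --moves '[{"dx":6,"dy":-2,"dz":0,"rx":0,"ry":0,"rz":0,"fingers":0},{"dx":16,"dy":-5,"dz":0,"rx":0,"ry":0,"rz":0,"fingers":0},{"dx":20,"dy":-7,"dz":0,"rx":0,"ry":0,"rz":0,"fingers":0},{"dx":13,"dy":-26,"dz":0,"rx":0,"ry":0,"rz":0,"fingers":0},{"dx":2,"dy":-60,"dz":20,"rx":0,"ry":0,"rz":0,"fingers":0},{"dx":-3,"dy":-75,"dz":55,"rx":0,"ry":0,"rz":0,"fingers":0},{"dx":-3,"dy":-75,"dz":95,"rx":0,"ry":0,"rz":0,"fingers":0},{"dx":-3,"dy":-75,"dz":135,"rx":0,"ry":0,"rz":0,"fingers":0},{"dx":-20,"dy":-75,"dz":165,"rx":0,"ry":0,"rz":0,"fingers":0},{"dx":-50,"dy":-75,"dz":190,"rx":0,"ry":0,"rz":0,"fingers":0},{"dx":-80,"dy":-75,"dz":190,"rx":0,"ry":0,"rz":0,"fingers":0},{"dx":-80,"dy":-75,"dz":190,"rx":0,"ry":0,"rz":0,"fingers":0}]'

```text
t: 8.1
ee_pos: [0.4788, 0.0296, 0.3603]
tcp_rot: [[-0.952, 0.229, 0.202], [0.305, 0.668, 0.679], [0.021, 0.708, -0.706]]
ft_force: [0.3, 0.9, -0.8]
finger_gap: 0.0004
gripper_force: 0.0
```

Run:
```python
from h import *
np.set_printoptions(precision=3,suppress=True)
s=manip.sense(); print(s["t"],s["ee_pos"],s["ft_force"],s["joint_positions"])
R,p=np.array(s["tcp_rot"]),np.array(s["ee_pos"])
f=manip.grab_frame("wrist"); T=f["T_tool_cam"]
for q in ("door_knob","tare_key_top","balance"):
  for m in manip.mark_of(q,"wrist")[:2]:
    c,r=m["position"]; z=f["range_z"][int(r)-2:int(r)+3,int(c)-2:int(c)+3]; z=np.median(z[z>0])
    X=z*np.linalg.inv(f["intrinsics"])@np.array([c,r,1]); print(q,m["conf"],c,r,R@(T[:3,:3]@X+T[:3,3])+p)
g=manip.grab_frame("side")
for q in ("door_knob","tare_key_top"):
  for m in manip.mark_of(q,"side")[:2]: print("side",q,m["conf"],m["position"],world(g,m["position"]))
a=cv2.resize(f["color"],(400,300)); b=cv2.resize(g["color"][95:250,170:370],(400,300),interpolation=cv2.INTER_CUBIC)
cv2.imwrite("pics/e.png",cv2.cvtColor(np.vstack([a,b]),cv2.COLOR_RGB2BGR))
```

```text
8.1 [0.479 0.03  0.36 ] [ 0.29   0.934 -0.824] [ 0.545  0.227 -0.141  1.874 -0.793  1.271  1.993]
door_knob 0.81 211.1 206.1 [0.541 0.111 0.185]
tare_key_top 0.81 192.6 111.3 [0.443 0.204 0.067]
balance 0.64 211.6 193.3 [0.535 0.128 0.168]
side door_knob 0.92 [261.3, 173.2] [0.55  0.118 0.183]
side tare_key_top 0.47 [213.1, 214.1] [0.441 0.193 0.064]
side tare_key_top 0.19 [263.1, 175.5] [0.55 0.11 0.18]
```

View pics/e.png

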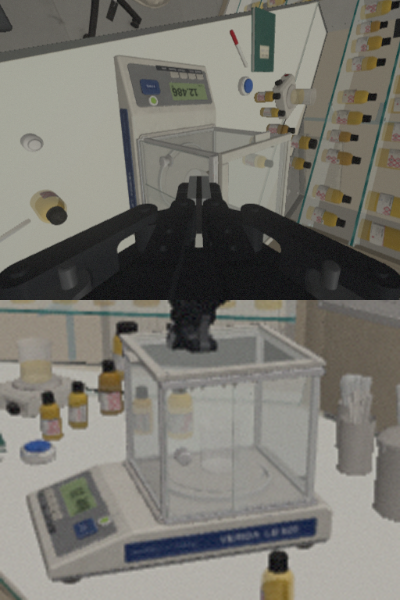

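The knob is now at (545,114) against the predicted shut point (544,113), so the pane is shut. The tare key is at (193,111) in the wrist view, world (442,205,66) mm. I work out the rotation for pressing along the key's normal.

Run:
```python
from h import *
from scipy.spatial.transform import Rotation as Ro
np.set_printoptions(precision=3,suppress=True)
s=manip.sense(); R=Ro.from_matrix(s["tcp_rot"])
Rt=Ro.from_euler("z",-18.2,degrees=True)*Ro.from_matrix(np.array([[-.95,0,.313],[0,1,0],[-.313,0,-.95]]))
v=(Rt*R.inv()).as_rotvec(); print(v,np.degrees(np.linalg.norm(v)))
print((np.array([.433,.208,.30])-s["ee_pos"])*1000)
```

```text
[-0.845 -0.065 -0.125] 49.104652376337356
[-50.559 178.168 -58.694]
```

>>> play_rows --moves '[{"dx":-7,"dy":22,"dz":0,"rx":-0.105,"ry":-0.008,"rz":-0.016,"fingers":0},{"dx":-14,"dy":45,"dz":0,"rx":-0.21,"ry":-0.016,"rz":-0.031,"fingers":0},{"dx":-20,"dy":67,"dz":0,"rx":-0.315,"ry":-0.024,"rz":-0.047,"fingers":0},{"dx":-26,"dy":89,"dz":0,"rx":-0.42,"ry":-0.032,"rz":-0.062,"fingers":0},{"dx":-32,"dy":111,"dz":0,"rx":-0.525,"ry":-0.04,"rz":-0.078,"fingers":0},{"dx":-38,"dy":134,"dz":0,"rx":-0.63,"ry":-0.048,"rz":-0.093,"fingers":0},{"dx":-44,"dy":156,"dz":0,"rx":-0.74,"ry":-0.057,"rz":-0.11,"fingers":0},{"dx":-50,"dy":178,"dz":0,"rx":-0.845,"ry":-0.065,"rz":-0.125,"fingers":0},{"dx":-50,"dy":178,"dz":-40,"rx":-0.845,"ry":-0.065,"rz":-0.125,"fingers":0},{"dx":-50,"dy":178,"dz":-80,"rx":-0.845,"ry":-0.065,"rz":-0.125,"fingers":0},{"dx":-50,"dy":178,"dz":-120,"rx":-0.845,"ry":-0.065,"rz":-0.125,"fingers":0},{"dx":-50,"dy":178,"dz":-160,"rx":-0.845,"ry":-0.065,"rz":-0.125,"fingers":0},{"dx":-50,"dy":178,"dz":-190,"rx":-0.845,"ry":-0.065,"rz":-0.125,"fingers":0},{"dx":-50,"dy":178,"dz":-220,"rx":-0.845,"ry":-0.065,"rz":-0.125,"fingers":0},{"dx":-50,"dy":178,"dz":-240,"rx":-0.845,"ry":-0.065,"rz":-0.125,"fingers":0},{"dx":-50,"dy":178,"dz":-240,"rx":-0.845,"ry":-0.065,"rz":-0.125,"fingers":0},{"dx":-50,"dy":178,"dz":-240,"rx":-0.845,"ry":-0.065,"rz":-0.125,"fingers":0}]'

```text
t: 9.87
ee_pos: [0.4326, 0.2081, 0.1183]
tcp_rot: [[-0.903, 0.311, 0.296], [0.295, 0.95, -0.099], [-0.312, -0.002, -0.95]]
ft_force: [0.3, 0.5, 1.0]
finger_gap: 0.0003
gripper_force: 0.0
```

Run:
```python
from h import *
np.set_printoptions(precision=3,suppress=True)
s=manip.sense(); print(s["t"],s["ee_pos"],s["ft_force"],s["joint_positions"]); print(s["tcp_rot"])
R,p=np.array(s["tcp_rot"]),np.array(s["ee_pos"])
f=manip.grab_frame("wrist"); T=f["T_tool_cam"]
for q in ("tare_key_top",):
  for m in manip.mark_of(q,"wrist")[:2]:
    c,r=m["position"]; z=f["range_z"][int(r)-2:int(r)+3,int(c)-2:int(c)+3]; z=np.median(z[z>0])
    X=z*np.linalg.inv(f["intrinsics"])@np.array([c,r,1]); print(q,m["conf"],c,r,R@(T[:3,:3]@X+T[:3,3])+p)
Tc=np.linalg.inv(T); n=np.array([0,0,.0])
for d in (0,.03):
    x=Tc[:3,:3]@np.array([0,0,d])+Tc[:3,3]; x=f["intrinsics"]@x; print("tip axis px",d,x[:2]/x[2])
g=manip.grab_frame("side")
a=cv2.resize(f["color"],(400,300)); b=cv2.resize(g["color"][130:250,160:320],(400,300),interpolation=cv2.INTER_CUBIC)
cv2.imwrite("pics/f.png",cv2.cvtColor(np.vstack([a,b]),cv2.COLOR_RGB2BGR))
```

```text
9.8667 [0.433 0.208 0.118] [0.344 0.545 1.025] [-0.378  0.384 -0.436  2.22   0.861  0.597 -0.252]
[[-0.903  0.311  0.296]
 [ 0.295  0.95  -0.099]
 [-0.312 -0.002 -0.95 ]]
tare_key_top 0.95 256.4 203.6 [0.443 0.207 0.066]
tip axis px 0 [253.206 242.814]
tip axis px 0.03 [253.383 223.617]
```

View pics/f.png

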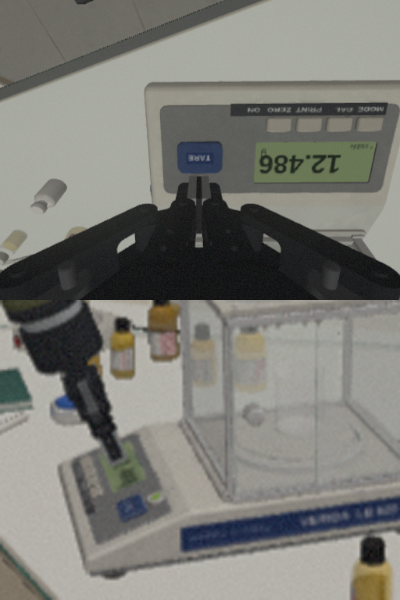

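The key is at (199,157) in the wrist view, right ahead of the tips, with about 53 mm to go. I approach to 5 mm and then step in while watching the force.

>>> play_rows --moves '[{"dx":2,"dy":0,"dz":-15,"rx":0,"ry":0,"rz":0,"fingers":0},{"dx":4,"dy":-1,"dz":-28,"rx":0,"ry":0,"rz":0,"fingers":0},{"dx":6,"dy":-1,"dz":-38,"rx":0,"ry":0,"rz":0,"fingers":0},{"dx":8,"dy":-1.5,"dz":-44,"rx":0,"ry":0,"rz":0,"fingers":0},{"dx":8,"dy":-1.5,"dz":-47,"rx":0,"ry":0,"rz":0,"fingers":0},{"dx":8,"dy":-1.5,"dz":-47,"rx":0,"ry":0,"rz":0,"fingers":0}]'

```text
t: 10.52
ee_pos: [0.4417, 0.2064, 0.0731]
tcp_rot: [[-0.901, 0.313, 0.3], [0.298, 0.95, -0.098], [-0.315, 0.001, -0.949]]
ft_force: [0.4, 0.2, 0.3]
finger_gap: -0.0003
gripper_force: 0.0
```

>>> play_rows --moves '[{"dx":0.6,"dy":-0.2,"dz":-1.9,"rx":0,"ry":0,"rz":0,"fingers":0},{"dx":0.9,"dy":-0.3,"dz":-2.8,"rx":0,"ry":0,"rz":0,"fingers":0},{"dx":0.9,"dy":-0.3,"dz":-2.8,"rx":0,"ry":0,"rz":0,"fingers":0}]'

```text
t: 10.77
ee_pos: [0.4423, 0.206, 0.07]
tcp_rot: [[-0.901, 0.313, 0.299], [0.297, 0.95, -0.098], [-0.315, 0.001, -0.949]]
ft_force: [0.3, -0.4, -0.1]
finger_gap: -0.0001
gripper_force: 0.0
```

>>> play_rows --moves '[{"dx":0.3,"dy":-0.1,"dz":-1,"rx":0,"ry":0,"rz":0,"fingers":0},{"dx":0.5,"dy":-0.2,"dz":-1.5,"rx":0,"ry":0,"rz":0,"fingers":0},{"dx":0.5,"dy":-0.2,"dz":-1.5,"rx":0,"ry":0,"rz":0,"fingers":0}]'

```text
t: 11.02
ee_pos: [0.4425, 0.2057, 0.068]
tcp_rot: [[-0.902, 0.313, 0.299], [0.297, 0.95, -0.098], [-0.314, 0.0, -0.949]]
ft_force: [-0.6, 0.4, 0.4]
finger_gap: -0.0001
gripper_force: 0.0
```

>>> play_rows --moves '[{"dx":0.3,"dy":-0.1,"dz":-1,"rx":0,"ry":0,"rz":0,"fingers":0},{"dx":0.5,"dy":-0.2,"dz":-1.5,"rx":0,"ry":0,"rz":0,"fingers":0},{"dx":0.5,"dy":-0.2,"dz":-1.5,"rx":0,"ry":0,"rz":0,"fingers":0}]'

```text
t: 11.27
ee_pos: [0.443, 0.2054, 0.0663]
tcp_rot: [[-0.902, 0.313, 0.298], [0.297, 0.95, -0.098], [-0.314, -0.0, -0.949]]
ft_force: [0.5, -0.3, -0.5]
finger_gap: 0.0002
gripper_force: 0.0
```

>>> play_rows --moves '[{"dx":0.3,"dy":-0.1,"dz":-1,"rx":0,"ry":0,"rz":0,"fingers":0},{"dx":0.3,"dy":-0.1,"dz":-1,"rx":0,"ry":0,"rz":0,"fingers":0}]'

```text
t: 11.43
ee_pos: [0.4433, 0.2054, 0.0653]
tcp_rot: [[-0.902, 0.313, 0.298], [0.297, 0.95, -0.098], [-0.314, -0.0, -0.949]]
ft_force: [-0.7, -0.4, 0.0]
finger_gap: -0.0001
gripper_force: 0.0
```

>>> play_rows --moves '[{"dx":0.2,"dy":0,"dz":-0.6,"rx":0,"ry":0,"rz":0,"fingers":0},{"dx":0.2,"dy":0,"dz":-0.6,"rx":0,"ry":0,"rz":0,"fingers":0}]'

```text
t: 11.6
ee_pos: [0.4435, 0.2054, 0.0648]
tcp_rot: [[-0.902, 0.312, 0.299], [0.297, 0.95, -0.098], [-0.314, -0.0, -0.949]]
ft_force: [1.1, -0.7, 1.0]
finger_gap: -0.0001
gripper_force: 0.0
```

>>> play_rows --moves '[{"dx":0.2,"dy":-0.1,"dz":-0.6,"rx":0,"ry":0,"rz":0,"fingers":0},{"dx":0.2,"dy":-0.1,"dz":-0.6,"rx":0,"ry":0,"rz":0,"fingers":0}]'

```text
t: 11.77
ee_pos: [0.4437, 0.2054, 0.0643]
tcp_rot: [[-0.902, 0.312, 0.299], [0.297, 0.95, -0.098], [-0.314, 0.0, -0.949]]
ft_force: [-1.1, 0.4, 2.0]
finger_gap: -0.0002
gripper_force: 0.9
```

>>> play_rows --moves '[{"dx":0.2,"dy":-0.1,"dz":-0.6,"rx":0,"ry":0,"rz":0,"fingers":0},{"dx":0.2,"dy":-0.1,"dz":-0.6,"rx":0,"ry":0,"rz":0,"fingers":0}]'

```text
t: 11.93
ee_pos: [0.4439, 0.2053, 0.0638]
tcp_rot: [[-0.902, 0.312, 0.299], [0.297, 0.95, -0.098], [-0.314, 0.0, -0.949]]
ft_force: [-1.5, -0.0, 3.6]
finger_gap: -0.0004
gripper_force: 2.0
```

>>> play_rows --moves '[{"dx":0.2,"dy":-0.1,"dz":-0.6,"rx":0,"ry":0,"rz":0,"fingers":0},{"dx":0.2,"dy":-0.1,"dz":-0.6,"rx":0,"ry":0,"rz":0,"fingers":0}]'

```text
t: 12.1
ee_pos: [0.444, 0.2052, 0.0632]
tcp_rot: [[-0.902, 0.312, 0.299], [0.297, 0.95, -0.098], [-0.314, 0.0, -0.949]]
ft_force: [-3.0, 0.4, 5.8]
finger_gap: 0.0
gripper_force: 3.2
```

>>> play_rows --moves '[{"dx":0.2,"dy":-0.1,"dz":-0.5,"rx":0,"ry":0,"rz":0,"fingers":0},{"dx":0.2,"dy":-0.1,"dz":-0.5,"rx":0,"ry":0,"rz":0,"fingers":0}]'

```text
t: 12.27
ee_pos: [0.4441, 0.2052, 0.0631]
tcp_rot: [[-0.902, 0.312, 0.299], [0.296, 0.95, -0.098], [-0.315, 0.0, -0.949]]
ft_force: [-5.6, -0.3, 10.9]
finger_gap: 0.0001
gripper_force: 5.7
```

>>> play_rows --moves '[{"dx":0.1,"dy":0,"dz":-0.4,"rx":0,"ry":0,"rz":0,"fingers":0},{"dx":0.1,"dy":0,"dz":-0.4,"rx":0,"ry":0,"rz":0,"fingers":0}]'

```text
t: 12.43
ee_pos: [0.4441, 0.2052, 0.063]
tcp_rot: [[-0.902, 0.312, 0.3], [0.296, 0.95, -0.098], [-0.315, 0.001, -0.949]]
ft_force: [-7.5, -0.9, 16.4]
finger_gap: 0.0
gripper_force: 8.8
```

The key is on its stop: the TCP has stalled and the force is above 7.6 N. Now I release and retreat along the normal.

>>> play_rows --moves '[{"dx":-0.6,"dy":0.2,"dz":2,"rx":0,"ry":0,"rz":0,"fingers":0},{"dx":-2,"dy":0.6,"dz":6,"rx":0,"ry":0,"rz":0,"fingers":0},{"dx":-5,"dy":1.5,"dz":16,"rx":0,"ry":0,"rz":0,"fingers":0},{"dx":-12,"dy":4,"dz":40,"rx":0,"ry":0,"rz":0,"fingers":0},{"dx":-24,"dy":8,"dz":78,"rx":0,"ry":0,"rz":0,"fingers":0},{"dx":-36,"dy":12,"dz":115,"rx":0,"ry":0,"rz":0,"fingers":0},{"dx":-36,"dy":12,"dz":150,"rx":0,"ry":0,"rz":0,"fingers":0},{"dx":-36,"dy":12,"dz":190,"rx":0,"ry":0,"rz":0,"fingers":0},{"dx":-36,"dy":12,"dz":220,"rx":0,"ry":0,"rz":0,"fingers":0},{"dx":-36,"dy":12,"dz":220,"rx":0,"ry":0,"rz":0,"fingers":0},{"dx":-36,"dy":12,"dz":220,"rx":0,"ry":0,"rz":0,"fingers":0}]'

```text
t: 13.35
ee_pos: [0.4089, 0.2172, 0.2839]
tcp_rot: [[-0.9, 0.313, 0.302], [0.298, 0.95, -0.097], [-0.317, 0.003, -0.949]]
ft_force: [0.5, -0.1, -1.2]
finger_gap: 0.0
gripper_force: 0.0
```

Run:
```python
from h import *
s=manip.sense(); print(s["t"],s["ee_pos"],s["ft_force"])
f=manip.grab_frame("wrist");g=manip.grab_frame("side")
for m in manip.mark_of("door_knob","side")[:1]: print(m,world(g,m["position"]))
a=cv2.resize(f["color"],(400,300)); b=cv2.resize(g["color"][95:300,170:370],(400,300),interpolation=cv2.INTER_CUBIC)
cv2.imwrite("pics/g.png",cv2.cvtColor(np.vstack([a,b]),cv2.COLOR_RGB2BGR))
```

```text
13.35 [0.40888647 0.21723566 0.28394398] [ 0.50074196 -0.12295766 -1.19747451]
{'position': [260.6, 177.4], 'conf': 0.83} [0.54234115 0.1102186  0.17587873]
```

View pics/g.png

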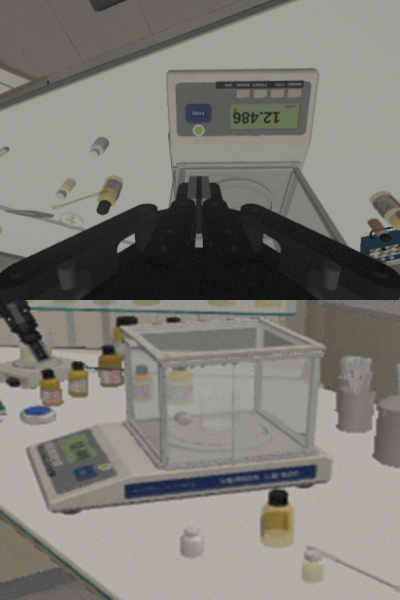

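The pane is shut, with the knob at (183,418). The key is up again at (198,113), and the weight, vial and bottle are still in place. The display picture hasn't changed, but force and travel both showed the key fully down.

```bash
python3 -c "
from rig import manip
print(manip.finish_job())"
```

```text
the job is handed in; nothing more can be done
None
```

The job is handed in (no verdict came back): the pane was pushed shut to its stop first, then the tare key was pressed fully down (about 18 N at its stop, so firmer than the 7.6 N it needs) and released, and the weight, vial and bottle were not moved; the display still read 12.486 afterwards.

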